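# Tip the riveting block onto the cutting board in a tack repair shop

## Robot

A 6-joint arm with a two-finger parallel gripper is mounted at the origin on the work surface. World frame = base frame: x ahead of the robot, y to its left, z up, the work surface at z = 0. Lengths are in m, angles in rad, forces in N, time in s.
With the tool pointing down it reaches from about 0.25 to 0.725 m from the base axis. Payload 4 kg.
Tool frame: the origin (TCP) lies midway between the tips of the shut fingers; the grasp point (between the pads) lies 19 mm behind it (bot.grip_point_offset is the distance from the TCP to the grasp point, in m); z points along the fingers, y is the line along which they close (so a half turn about z gives the same grasp; the last joint's range is limited). The gripper opens to 85 mm and grips with 20 to 120 N. Pads are 22 mm wide; open, the fingers measure 114 mm over their backs; the gripper's body (76 mm by 85 mm) begins 54 mm behind the grasp point. The pads swing forward as they close: fully open they stand 13 mm farther back than shut.
Start: joints at [-1.251, 0.241, 0.005, 1.335, 0, 1.571], TCP at [0.157, -0.475, 0.207] pointing down, gripper open.
Joint ranges: [-2.72, 2.72], [-1.05, 1.87], [-1.09, 1.28], [-1.99, 2.15], [-1.42, 1.44], [-3.14, 3.14]. Speed limits (rad/s): [2.79, 2.79, 3.14, 3.14, 3.14, 3.14].

## Interface

Orientations are given as a unit quaternion [x, y, z, w].
In Python, from workcell import bot gives the robot as it stands.
- The arm moves only by the tool step_arm, never from a script. Its argument "targets" is text: rows parted by semicolons, each of 7 numbers parted by spaces: the opening, from -1 (shut) to 1 (fully open), so that 0 is half open, then the shift along the world's x, y, z normalised to -1 to 1, where 1 is 0.5 m, then the turn, a rotation vector about the world's x, y, z normalised to -1 to 1, where 1 is pi/4 rad. In form: gripper x y z wx wy wz; .... A call has 1 to 10 rows; each row is the pose to reach, as a shift and turn from the pose commanded when the call began; what a row does not reach only later rows make up. A row lasts 1/12 s, in which the tool goes at most 41.7 mm and 7.16 degrees, less where a joint would pass 70% of its speed; a pose out of reach is approached as far as the arm can. A call with a number of a shift or a turn outside -1 to 1 is refused whole. A call with a gripper value outside its range is refused whole. The fingers move at their own pace and stop on an object; the grip force is fixed at half the most. Time passes only in rows, so rows that repeat a pose let the fingers close. It gives the time, the measured TCP pose, the force, the opening and the grip force at its end, in the units of the state.
- bot.get_obs(): the state, without advancing time (a new reading comes with each control period).
- bot.camera(name): name is "scene" or "top" or "wrist"; returns the picture (384x512x3 uint8, red, green, blue); there is no depth.
- bot.camera_info(name): a dict with "vertical_fov" (degrees; the focal length in pixels is half the picture's height over the tangent of half this angle, whatever the lens; pixels are square), "cx", "cy" (the principal point, pixels), "pose" (4x4, takes a point from camera to world coordinates). Camera axes: x right, y up, looking along -z (the intrinsics and any distortion apply to the point x, -y, -z); pixel columns grow to the right and rows downward; lengths in m; the calibration is good to about 2 mm. The wrist camera is an equidistant fisheye: a pixel r from the principal point sees the ray r / f radians off the axis. A picture is of the moment at which its call begins: read the wrist's pose just before it. camera_info takes no time and is no camera call; for the wrist camera it gives the pose at the moment of the call.
- bot.job_done(): hands the job in; it is judged then, once.
The state is a dict: "clock": time; "joint_pos": joint angles; "joint_vel": joint speeds; "tau": joint torques, N m; "eef_pos": TCP position; "tool_rot": TCP orientation; "ft_force": force on the tool from outside, world axes, zero at the start; "ft_torque": the same for the moment, N m; "grip_width": finger opening in m; "grasp_force": force on a finger pad.
Only numpy, scipy, OpenCV 4.12 (cv2) and the standard library are available. Lean on these libraries where they do the work, as an engineer would, in place of code of your own. Each camera call takes 0.05 s, during which the arm holds its last target. There are 200 camera calls.

## Task

Get the riveting block ready for use: it is the tall timber block with the steel plate on the side towards the robot. Without lifting it, slide it upright across the bench until it stands square against the front edge of the white cutting board, then push its top away from the robot so that it tips over that edge and lies flat on the board, steel plate up and square to the board. Do not shift or knock over the plain timber block and the tin standing beside it.

Things in the scene. Friction and masses are not known exactly. Their poses are not given: they have to be found in the camera images.
- board: White plastic cutting board fixed to the bench, 200 (x) x 500 (y) x 12 mm thick. Origin: centre of its underside, at bench height. x points away from the robot: its front edge (the fence, 12 mm high) is the line x = -100 mm, along its y. A loose hammer lies on its far half, handle along y, 80 mm beyond the board's middle.
- rivet_block: Riveting block, loose, 0.4-0.7 kg: 56 (x) x 64 (y) x 105 mm (z) tall, standing on end. Timber; its whole -x side, towards the robot, is a heavy 6 mm steel plate (a grey strip from above). Origin: centre of its underside. z: up its length. Its +x side faces the board's front edge, 25-65 mm off, up to 9 deg out of square. Pushed below 35 mm it slides; pushed high it tips and falls past half-way.
- plain_block: Bystander: plain timber block without steel, loose, 50 (x) x 80 (y) x 75 mm tall, standing in the same row. Origin: centre of its underside.
- rivet_tin: Bystander: round metal tin, loose, 58 mm diameter, 70 mm tall, standing in the same row. Origin: centre of its underside. The three in the row stand about 130 mm apart, in any order.
- block_mid (a point): The middle point of the riveting block, 52.5 mm up its z axis from its origin; axes as the block's.
There are look-alikes about, which are no part of the job. What is shaped like the rivet_block but pink or turquoise is not meant.

How it is judged:
By the outcome, as a careful person would: the job done as asked, in the order asked, and still so for the second after the job is handed in, with the robot touching nothing.
It also fails if it takes over 42 s, if anything falls off the work surface, if the arm or the gripper's body presses on something with over 40 N, if the wrist force passes 120 N, or if a joint passes its speed limit or range.

## Working session

There is one attempt and no reset: what is moved stays moved. The work goes in short steps, Python scripts to look and compute and a tool call to move; the robot and the scene stay as the last step left them, time stands still between calls to the robot, and variables do not carry over. Pictures are saved under pics/ and viewed, at most 10 in all, crops included, and the job is handed in when it is done.

Besides the shell and the picture viewer there is one more tool, called after "Request:" by a JSON object that holds its "op" and its "data". step_arm: Moves the arm, as the interface text tells. Scaled input: -1 to 1 covers 0.5 m each way for a shift and pi/4 rad each way for a turn. Its arguments: {"type":"object","properties":{"targets":{"type":"string"}},"required":["targets"]}

```bash
mkdir -p pics
python3 - <<'E'
from workcell import bot
import cv2,numpy as np
for n in("scene","top"):
    im=bot.camera(n); cv2.imwrite(f"pics/{n}0.png",cv2.cvtColor(im,cv2.COLOR_RGB2BGR))
    i=bot.camera_info(n); print(n,i["vertical_fov"],i["cx"],i["cy"],np.round(i["pose"],3).tolist())
o=bot.get_obs();print(o["clock"],o["eef_pos"],o["tool_rot"],o["ft_force"])
E
```

```text
scene 42.20436296128165 255.7310820400091 192.9841700955688 [[-0.877, -0.344, 0.336, 0.898], [0.481, -0.629, 0.611, 0.587], [0.001, 0.697, 0.717, 0.762], [0.0, 0.0, 0.0, 1.0]]
top 53.30668445420554 252.63448738101454 184.27210934053554 [[0.005, 0.988, -0.154, 0.461], [-0.999, -0.001, -0.036, -0.001], [-0.035, 0.154, 0.987, 0.792], [0.0, 0.0, 0.0, 1.0]]
0.1 [ 0.15699903 -0.47408564  0.20590049] [ 9.87241930e-01  1.59224718e-01 -1.50193283e-04 -9.15996575e-04] [ 1.04740517  0.6112405  -0.01194375]
```

View pics/top0.png

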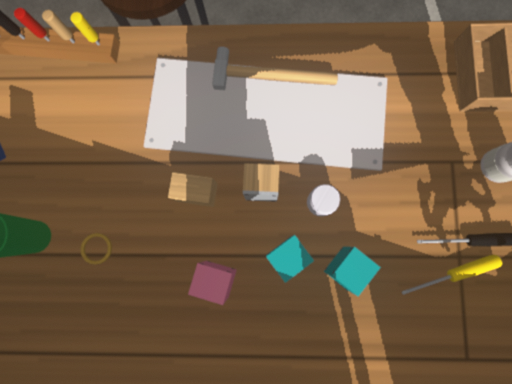

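View pics/scene0.png

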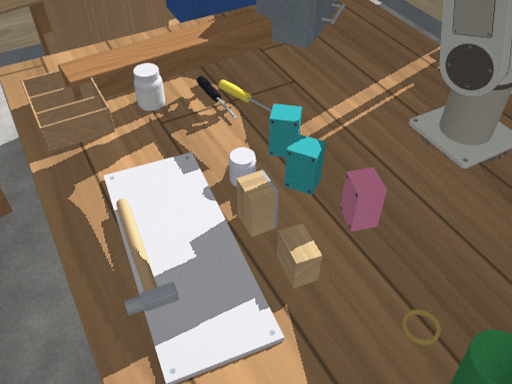

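Top view: three blocks could be the riveting block. The timber one at (262,182) has a grey strip on its lower (-x) side; the timber one at (191,187) is plain; the pink (212,283) and turquoise (290,258), (352,271) ones are excluded. The tin is at (325,200) and the board corners are about (157,58), (387,77), (382,169), (144,149). I'll confirm the first one in a crop.

```bash
cat > h.py <<'E'
import numpy as np,cv2
from workcell import bot
def ray(n,u,v,info=None):
    i=info or bot.camera_info(n); f=192/np.tan(np.radians(i["vertical_fov"]/2)); P=np.array(i["pose"])
    x,y=(u-i["cx"])/f,(v-i["cy"])/f
    if n=="wrist":
        r=np.hypot(x,y); s=np.sin(r)/r if r>1e-9 else 1; d=np.array([x*s,-y*s,-np.cos(r)])
    else: d=np.array([x,-y,-1.])
    return P[:3,3],P[:3,:3]@d
def on(n,u,v,z,info=None):
    o,d=ray(n,u,v,info); return o+d*(z-o[2])/d[2]
def crop(im,x0,y0,x1,y1,k,name):
    cv2.imwrite(name,cv2.cvtColor(cv2.resize(im[y0:y1,x0:x1],None,fx=k,fy=k,interpolation=cv2.INTER_CUBIC),cv2.COLOR_RGB2BGR))
E
python3 - <<'E'
from h import *
im=cv2.cvtColor(cv2.imread("pics/top0.png"),cv2.COLOR_BGR2RGB)
crop(im,140,130,400,220,3,"pics/c1.png")
hsv=cv2.cvtColor(im,cv2.COLOR_RGB2HSV)
m=((hsv[...,1]<60)&(hsv[...,2]>70)).astype(np.uint8)
m[:50]=0;m[:,:130]=0;m[:,400:]=0
n,l,s,c=cv2.connectedComponentsWithStats(m)
for k in range(1,n):
    if s[k][4]>60: print(s[k],c[k])
k=1+np.argmax(s[1:,4]); cs,_=cv2.findContours((l==k).astype(np.uint8),cv2.RETR_EXTERNAL,cv2.CHAIN_APPROX_NONE)
p=cs[0][:,0]; 
# front edge: lowest board pixel per column 160..240,285..375
e=np.array([(x,p[p[:,0]==x][:,1].max()+.5) for x in list(range(152,235))+list(range(290,375))])
w=np.array([on("top",u,v,.012) for u,v in e]); 
a=np.polyfit(w[:,1],w[:,0],1)
for _ in range(4):
    r=w[:,0]-np.polyval(a,w[:,1]); g=abs(r)<.002; a=np.polyfit(w[g,1],w[g,0],1)
print("edge x = %.4f y + %.4f"%tuple(a),g.sum(),len(g),np.degrees(np.arctan(a[0])))
for u,v in [(157,58),(387,77),(382,169),(144,149)]: print(on("top",u,v,.012).round(4))
E
```

```text
[  144    50   243   121 20547] [266.36725556 115.5390568 ]
[307 184  34  32 852] [323.40610329 199.842723  ]
[243 191  36  10 326] [260.5398773  195.42944785]
edge x = 0.1041 y + 0.6352 168 168 5.940430108798916
[0.8637 0.2385 0.012 ]
[ 0.8139 -0.2588  0.012 ]
[ 0.6142 -0.239   0.012 ]
[0.6583 0.2573 0.012 ]
```

View pics/c1.png

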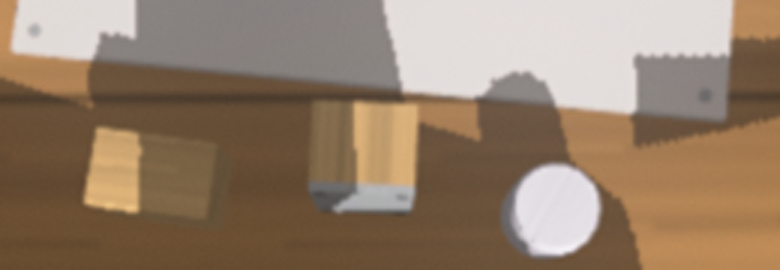

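Confirmed: the block at (262,182) has a plate (grey strip, crop (310-415, 183-212)) on the robot side. Next I'll locate the block, its neighbours and the decoys near the arm's path.

Run:
```python
from h import *
im=cv2.cvtColor(cv2.imread("pics/top0.png"),cv2.COLOR_BGR2RGB)
def C(x,y): return (140+x/3-.33,130+y/3-.33)
n=np.array([.9946,-.1035]); l=np.array([.1035,.9946])
for nm,z,pts in [("rivet",.105,[(315,101),(419,103),(415,187),(309,183)]),("plain",.075,[(98,127),(217,143),(208,218),(84,206)])]:
    w=np.array([on("top",*C(*p),z)[:2] for p in pts]); print(nm,w.round(4).tolist(),"sides",[round(float(np.linalg.norm(w[i]-w[i-1])),4) for i in range(4)])
    for i,j in((0,1),(3,2)):
        d=w[i]-w[j]; print(" yaw",np.degrees(np.arctan2(-d[0],d[1])))
    print(" along-n rel edge",(w@n-.6352*n[0]).round(4),"along l",(w@l).round(4))
print("tin",on("top",*C(557,206),.07).round(4))
hsv=cv2.cvtColor(im,cv2.COLOR_RGB2HSV)
for nm,(a,b) in {"turq":(80,95),"pink":(160,179)}.items():
    m=((hsv[...,0]>=a)&(hsv[...,0]<=b)&(hsv[...,1]>90)&(hsv[...,2]>60)).astype(np.uint8)
    cs,_=cv2.findContours(m,cv2.RETR_EXTERNAL,cv2.CHAIN_APPROX_NONE)
    for c in cs:
        if cv2.contourArea(c)>500:
            b=cv2.boxPoints(cv2.minAreaRect(c)); print(nm,[on("top",u,v,.105)[:2].round(3).tolist() for u,v in b])
```

```text
rivet [[0.607, 0.0382], [0.6056, -0.0254], [0.5539, -0.0226], [0.5563, 0.0414]] sides [0.0508, 0.0636, 0.0518, 0.0641]
 yaw -1.270352499729207
 yaw -2.175765191779245
 along-n rel edge [-0.032  -0.0268 -0.0785 -0.0827] along l [0.1008 0.0375 0.0348 0.0988]
plain [[0.5967, 0.1791], [0.5862, 0.1022], [0.5382, 0.1069], [0.5458, 0.1861]] sides [0.0514, 0.0776, 0.0482, 0.0796]
 yaw -7.783964752943164
 yaw -5.451833367799051
 along-n rel edge [-0.0568 -0.0593 -0.1075 -0.1082] along l [0.2399 0.1624 0.162  0.2416]
tin [ 0.5466 -0.1129  0.07  ]
turq [[0.415, -0.101], [0.467, -0.145], [0.422, -0.2], [0.371, -0.157]]
turq [[0.44, 0.001], [0.479, -0.05], [0.432, -0.085], [0.395, -0.034]]
pink [[0.374, 0.136], [0.435, 0.119], [0.416, 0.052], [0.355, 0.07]]
```

Request:
{"op": "step_arm", "data": {"targets": "1 0.42 0.48 0 0 0 -0.45;1 0.42 0.48 0 0 0 -0.45;1 0.42 0.48 0 0 0 -0.45;1 0.42 0.48 0 0 0 -0.45;1 0.42 0.48 0 0 0 -0.45;1 0.42 0.48 0 0 0 -0.45;1 0.42 0.48 0 0 0 -0.45;1 0.42 0.48 0 0 0 -0.45;1 0.42 0.48 0 0 0 -0.45;1 0.42 0.48 0 0 0 -0.45"}}

```text
clock: 0.93
eef_pos: [0.3681, -0.2328, 0.2063]
tool_rot: [1.0, -0.014, -0.0, -0.0]
ft_force: [-0.9, -0.1, -0.3]
grip_width: 0.0853
grasp_force: 0.0
```

Request:
{"op": "step_arm", "data": {"targets": "1 0.4 0.48 0 0 0 0;1 0.4 0.48 0 0 0 0;1 0.4 0.48 0 0 0 0;1 0.4 0.48 0 0 0 0;1 0.4 0.48 0 0 0 0;1 0.4 0.48 0 0 0 0;1 0.4 0.48 0 0 0 0;1 0.4 0.48 0 0 0 0;1 0.4 0.48 0 0 0 0;1 0.4 0.48 0 0 0 0"}}

```text
clock: 1.77
eef_pos: [0.5666, -0.0074, 0.2057]
tool_rot: [1.0, -0.008, -0.001, -0.004]
ft_force: [-0.4, -0.6, -0.0]
grip_width: 0.0856
grasp_force: 0.0
```

Run:
```python
from h import *
from scipy.spatial.transform import Rotation as R
o=bot.get_obs();print(o["clock"],o["eef_pos"].round(4),R.from_quat(o["tool_rot"]).as_matrix().round(4).tolist(),np.round(o["ft_force"],2),o["joint_pos"])
im=bot.camera("wrist");crop(im,0,0,512,384,1.5,"pics/w1.png")
i=bot.camera_info("wrist");print(i["vertical_fov"],i["cx"],i["cy"],np.round(i["pose"],3).tolist())
```

```text
1.7667 [ 0.5666 -0.0074  0.2057] [[0.9999, -0.0165, -0.0022], [-0.0165, -0.9998, 0.0085], [-0.0024, -0.0085, -1.0]] [-0.37 -0.63 -0.02] [-0.01794233  0.37679262  0.19155334  1.38794083  0.00849993  3.14015141]
65.70646984690485 253.6323756982538 192.68397565201448 [[-0.017, 0.951, 0.307, 0.645], [-1.0, -0.014, -0.014, -0.011], [-0.009, -0.308, 0.951, 0.373], [0.0, 0.0, 0.0, 1.0]]
```

View pics/w1.png

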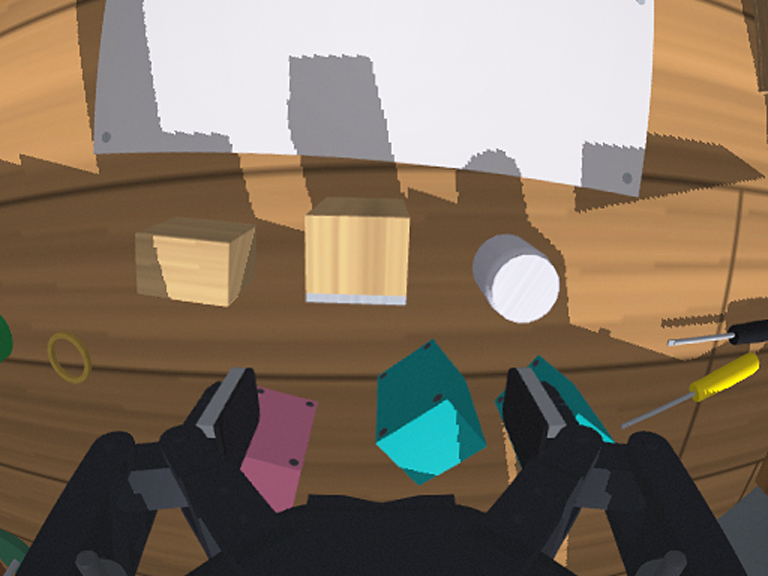

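The wrist view shows the riveting block in the middle: top corners about (306,216), (410,218), (406,305), (306,303) at 1.5x scale, with the grey strip at its lower edge. The plain block is to its left and the tin to its right. Joint 6 is at its limit, so I'll take the equivalent half turn.

Request:
{"op": "step_arm", "data": {"targets": "1 0 0 0 0 0 1;1 0 0 0 0 0 1;1 0 0 0 0 0 1;1 0 0 0 0 0 1;1 0 0 0 0 0 1;1 0 0 0 0 0 1;1 0 0 0 0 0 1"}}

```text
clock: 2.4
eef_pos: [0.5656, -0.0084, 0.2071]
tool_rot: [0.927, 0.376, -0.002, -0.004]
ft_force: [-0.1, 0.1, 0.3]
grip_width: 0.0858
grasp_force: 0.0
```

Request:
{"op": "step_arm", "data": {"targets": "1 0 0 0 0 0 1;1 0 0 0 0 0 1;1 0 0 0 0 0 1;1 0 0 0 0 0 1;1 0 0 0 0 0 1;1 0 0 0 0 0 1;1 0 0 0 0 0 1"}}

```text
clock: 2.98
eef_pos: [0.5656, -0.0084, 0.2071]
tool_rot: [0.712, 0.702, -0.004, -0.003]
ft_force: [-0.1, 0.3, 0.2]
grip_width: 0.0855
grasp_force: 0.0
```

Request:
{"op": "step_arm", "data": {"targets": "1 0 0 0 0 0 1;1 0 0 0 0 0 1;1 0 0 0 0 0 1;1 0 0 0 0 0 1;1 0 0 0 0 0 1;1 0 0 0 0 0 1;1 0 0 0 0 0 1"}}

```text
clock: 3.57
eef_pos: [0.5656, -0.0085, 0.2071]
tool_rot: [0.389, 0.921, -0.005, -0.002]
ft_force: [-0.1, -0.0, 0.3]
grip_width: 0.0851
grasp_force: 0.0
```

Run:
```python
from h import *
from scipy.spatial.transform import Rotation as R
o=bot.get_obs();m=R.from_quat(o["tool_rot"]).as_matrix();print(o["clock"],o["eef_pos"].round(4),"yaw",np.degrees(np.arctan2(m[1,0],m[0,0])),m[:,2].round(4),o["joint_pos"].round(3))
P=[[-0.017,0.951,0.307,0.645],[-1.0,-0.014,-0.014,-0.011],[-0.009,-0.308,0.951,0.373],[0,0,0,1]]
i=dict(vertical_fov=65.7065,cx=253.632,cy=192.684,pose=P)
w=np.array([on("wrist",u/1.5-.17,v/1.5-.17,.105,i)[:2] for u,v in [(306,216),(410,218),(406,305),(306,303)]])
print(w.round(4).tolist(),"centre",w.mean(0).round(4),[round(float(np.linalg.norm(w[k]-w[k-1])),4) for k in range(4)])
for a,b in((0,1),(3,2)): d=w[a]-w[b];print(np.degrees(np.arctan2(-d[0],d[1])))
e=np.array([on("wrist",u/1.5-.17,v/1.5-.17,.012,i)[:2] for u,v in [(97,153),(300,154),(399,164),(500,177),(637,196)]])
print(np.polyfit(e[:,1],e[:,0],1),e.round(4).tolist())
```

```text
3.5667 [ 0.5656 -0.0085  0.2071] yaw 134.19571741742072 [-0.0071 -0.0071 -0.9999] [-0.011  0.378  0.198  1.397 -0.007  0.789]
[[0.6062, 0.0378], [0.6036, -0.0256], [0.5477, -0.0231], [0.5499, 0.0413]] centre [0.5768 0.0076] [0.0565, 0.0635, 0.056, 0.0644]
-2.3323603852435326
-1.928535918924652
[0.10622898 0.63697837] [[0.6644, 0.2542], [0.6441, 0.0574], [0.6335, -0.0222], [0.6237, -0.1052], [0.6134, -0.2381]]
```

Request:
{"op": "step_arm", "data": {"targets": "1 0.023 0.033 0 0 0 0.97;1 0.023 0.033 0 0 0 0.97;1 0.023 0.033 0 0 0 0.97;1 0.023 0.033 0 0 0 0.97;1 0.023 0.033 0 0 0 0.97;1 0.023 0.033 0 0 0 0.97;1 0.023 0.033 0 0 0 0.97;1 0.023 0.033 0 0 0 0.97"}}

```text
clock: 4.23
eef_pos: [0.5776, 0.0086, 0.2071]
tool_rot: [0.022, 1.0, -0.005, -0.0]
ft_force: [0.3, -0.9, -1.1]
grip_width: 0.0854
grasp_force: 0.0
```

Request:
{"op": "step_arm", "data": {"targets": "1 0 0 0 0.009 -0.009 0;1 0 0 -0.05 0.009 -0.009 0;1 0 0 -0.1 0.009 -0.009 0;1 0 0 -0.15 0.009 -0.009 0;1 0 0 -0.15 0.009 -0.009 0"}}

```text
clock: 4.65
eef_pos: [0.5743, 0.0098, 0.1265]
tool_rot: [0.021, 1.0, -0.001, -0.001]
ft_force: [-1.3, -0.0, -1.0]
grip_width: 0.0854
grasp_force: 0.0
```

```bash
cat >> h.py <<'E'
from scipy.spatial.transform import Rotation as R
def st():
    o=bot.get_obs();m=R.from_quat(o["tool_rot"]).as_matrix();print(o["clock"],o["eef_pos"].round(4),"yaw",np.degrees(np.arctan2(m[1,0],m[0,0])).round(2),m[:,2].round(4),o["joint_pos"].round(3),np.round(o["ft_force"],1))
E
python3 -c "
from h import *
st()"
```

```text
4.65 [0.5743 0.0098 0.1265] yaw 177.64 [-0.003  -0.0023 -1.    ] [ 0.018  0.434  0.068  1.209 -0.002  0.06 ] [-1.3 -0.  -1. ]
```

Request:
{"op": "step_arm", "data": {"targets": "1 0 0 0 0 0 0;1 0 0 -0.05 0 0 0;1 0 0 -0.1 0 0 0;1 0 0 -0.15 0 0 0;1 0 0 -0.18 0 0 0;1 0 0 -0.18 0 0 0;1 0 0 -0.18 0 0 0"}}

```text
clock: 5.23
eef_pos: [0.5793, 0.0104, 0.043]
tool_rot: [0.02, 1.0, -0.001, 0.004]
ft_force: [1.1, -0.5, 0.4]
grip_width: 0.0853
grasp_force: 0.0
```

```bash
python3 -c "
from h import *
st()"
```

```text
5.2333 [0.5793 0.0104 0.043 ] yaw 177.74 [ 0.008  -0.0022 -1.    ] [ 0.019  0.506 -0.049  1.007 -0.002  0.059] [ 1.1 -0.5  0.4]
```

Request:
{"op": "step_arm", "data": {"targets": "0.4 0 -0.004 0 0 0 0;0.4 0 -0.004 0 0 0 0;0.4 0 -0.004 0 0 0 0;0.4 0 -0.004 0 0 0 0;0.4 0 -0.004 0 0 0 0;0.4 0 -0.004 0 0 0 0"}}

```text
clock: 5.73
eef_pos: [0.581, 0.0086, 0.0445]
tool_rot: [0.019, 1.0, -0.001, 0.006]
ft_force: [1.3, 0.8, 5.9]
grip_width: 0.0636
grasp_force: 68.2
```

```bash
python3 -c "
from h import *
st()"
```

```text
5.7333 [0.581  0.0086 0.0445] yaw 177.77 [ 0.0126 -0.0022 -0.9999] [ 0.016  0.504 -0.048  1.006 -0.002  0.055] [1.3 0.8 5.9]
```

Request:
{"op": "step_arm", "data": {"targets": "0.4 0.004 0 0 0 0 -0.02;0.4 0.01 -0.001 0 0 0 -0.04;0.4 0.016 -0.002 0 0 0 -0.06;0.4 0.022 -0.002 0 0 0 -0.084;0.4 0.028 -0.003 0 0 0 -0.084;0.4 0.034 -0.004 0 0 0 -0.084;0.4 0.04 -0.004 0 0 0 -0.084;0.4 0.046 -0.005 0 0 0 -0.084;0.4 0.052 -0.005 0 0 0 -0.084;0.4 0.052 -0.005 0 0 0 -0.084"}}

```text
clock: 6.57
eef_pos: [0.6053, 0.0061, 0.0445]
tool_rot: [0.052, 0.999, -0.001, 0.005]
ft_force: [-5.2, 0.6, 8.9]
grip_width: 0.0632
grasp_force: 69.2
```

Run:
```python
from h import *
st()
im=bot.camera("wrist");crop(im,0,0,512,384,1.5,"pics/w2.png")
```

```text
6.5667 [0.6053 0.0061 0.0445] yaw 174.01 [ 0.0091 -0.0026 -1.    ] [ 0.012  0.55   0.03   1.042 -0.003  0.116] [-5.2  0.6  8.9]
```

View pics/w2.png

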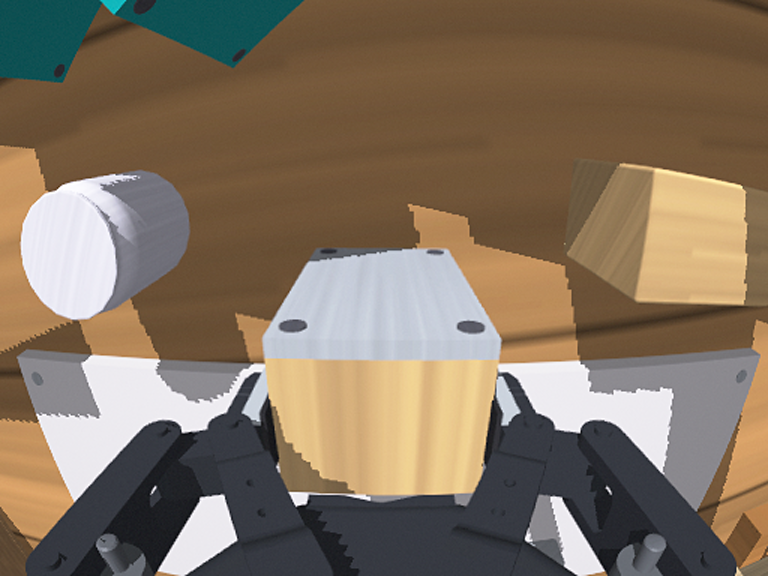

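The wrist view looks back at the plate (265-500, 250-355). The block is held upright, and the tin (70,250) and plain block (690,235) haven't moved. I'll creep forward until it meets the fence.

Request:
{"op": "step_arm", "data": {"targets": "0.4 0.004 0 0 0 0 0;0.4 0.006 -0.001 0 0 0 0;0.4 0.008 -0.001 0 0 0 0;0.4 0.01 -0.001 0 0 0 0;0.4 0.01 -0.001 0 0 0 0"}}

```text
clock: 7.03
eef_pos: [0.6073, 0.0059, 0.0447]
tool_rot: [0.052, 0.999, -0.001, 0.002]
ft_force: [-10.4, 0.5, 9.9]
grip_width: 0.0633
grasp_force: 69.3
```

Request:
{"op": "step_arm", "data": {"targets": "0.4 0.002 0 0 0 0 0;0.4 0.004 0 0 0 0 0;0.4 0.004 0 0 0 0 0"}}

```text
clock: 7.28
eef_pos: [0.6092, 0.0057, 0.0447]
tool_rot: [0.052, 0.999, -0.001, 0.002]
ft_force: [-11.3, -0.1, 15.5]
grip_width: 0.0633
grasp_force: 69.9
```

Run:
```python
from h import *
st()
im=bot.camera("scene");crop(im,180,130,330,240,5,"pics/s2.png")
t=bot.camera("top");cv2.imwrite("pics/t2.png",t[...,::-1])
```

```text
7.2833 [0.6092 0.0057 0.0447] yaw 174.02 [ 0.0039 -0.0023 -1.    ] [ 0.011  0.56   0.05   1.056 -0.002  0.115] [-11.3  -0.1  15.5]
```

View pics/s2.png

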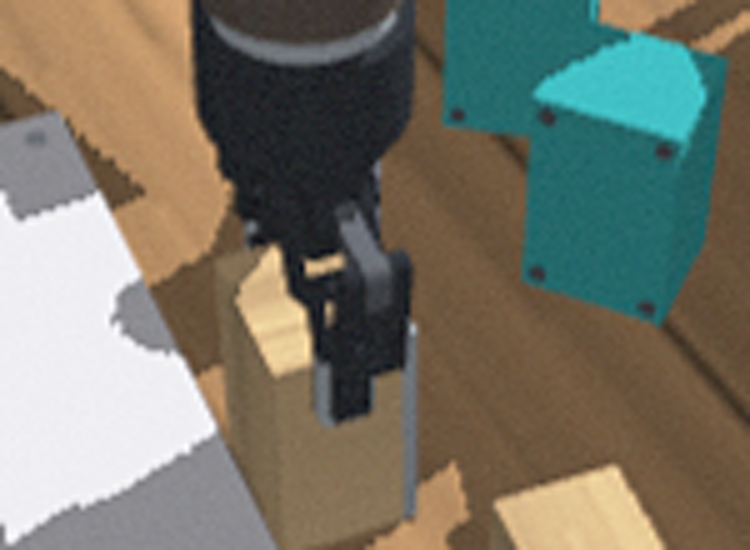

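Request:
{"op": "step_arm", "data": {"targets": "0.4 0.002 0 0.001 0 0 0;0.4 0.004 0 0.001 0 0 0;0.4 0.004 0 0.001 0 0 0;0.4 0.004 0 0.001 0 0 0"}}

```text
clock: 7.72
eef_pos: [0.6128, 0.0055, 0.0446]
tool_rot: [0.052, 0.999, -0.001, 0.003]
ft_force: [-5.7, 0.2, 9.8]
grip_width: 0.0632
grasp_force: 69.1
```

Run:
```python
from h import *
st()
im=bot.camera("scene");crop(im,200,180,280,260,8,"pics/s3.png")
```

```text
7.7167 [0.6128 0.0055 0.0446] yaw 174.01 [ 0.0065 -0.0027 -1.    ] [ 0.01   0.565  0.057  1.057 -0.003  0.115] [-5.7  0.2  9.8]
```

View pics/s3.png

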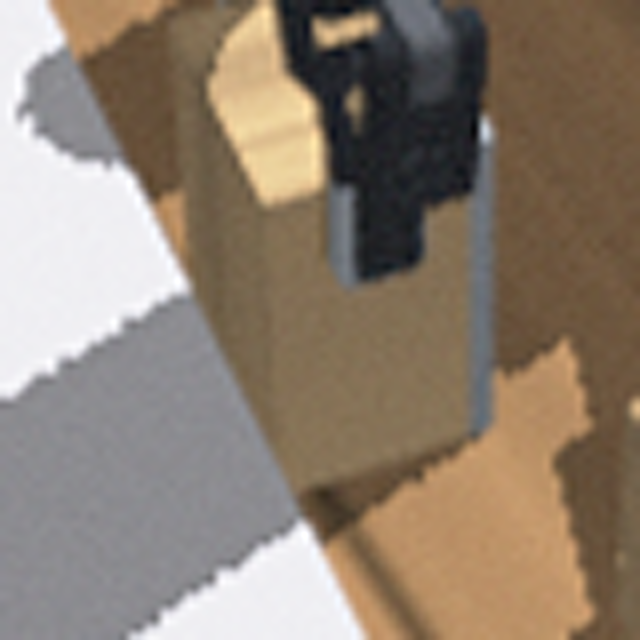

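The block's front face (205-290, 290-490) now meets the board edge line, and the sliding force is still only about friction. I'll creep further until the force shows firm contact.

Request:
{"op": "step_arm", "data": {"targets": "0.4 0.002 0 0.001 0 0 0;0.4 0.004 0 0.001 0 0 0;0.4 0.004 0 0.001 0 0 0;0.4 0.004 0 0.001 0 0 0"}}

```text
clock: 8.1
eef_pos: [0.6134, 0.0054, 0.0447]
tool_rot: [0.052, 0.999, -0.001, 0.002]
ft_force: [-8.3, -0.1, 10.6]
grip_width: 0.0631
grasp_force: 69.4
```

Request:
{"op": "step_arm", "data": {"targets": "0.4 0.002 0 0 0 0 0;0.4 0.004 0 0 0 0 0;0.4 0.004 0 0 0 0 0;0.4 0.004 0 0 0 0 0"}}

```text
clock: 8.43
eef_pos: [0.6137, 0.0054, 0.0448]
tool_rot: [0.052, 0.999, -0.001, 0.0]
ft_force: [-11.7, -0.7, 14.0]
grip_width: 0.063
grasp_force: 69.7
```

Request:
{"op": "step_arm", "data": {"targets": "0.4 0.002 0 0.001 0 0 0;0.4 0.004 0 0.002 0 0 0;0.4 0.006 0 0.002 0 0 0;0.4 0.006 0 0.002 0 0 0;0.4 0.006 0 0.002 0 0 0"}}

```text
clock: 8.85
eef_pos: [0.6142, 0.0054, 0.045]
tool_rot: [0.052, 0.999, -0.001, -0.002]
ft_force: [-16.6, -0.1, 15.3]
grip_width: 0.0635
grasp_force: 69.8
```

Run:
```python
from h import *
st()
```

```text
8.85 [0.6142 0.0054 0.045 ] yaw 174.05 [-0.0043 -0.0028 -1.    ] [ 0.01   0.576  0.077  1.077 -0.003  0.114] [-16.6  -0.1  15.3]
```

Request:
{"op": "step_arm", "data": {"targets": "0.4 -0.003 0 0.001 0 0 0;0.4 -0.006 0 0.002 0 0 0;1 -0.006 0 0.002 0 0 0;1 -0.006 0 0.002 0 0 0;1 -0.006 0 0.002 0 0 0;1 -0.006 0 0.002 0 0 0;1 -0.006 0 0.002 0 0 0"}}

```text
clock: 9.43
eef_pos: [0.6181, 0.0054, 0.045]
tool_rot: [0.052, 0.999, -0.001, 0.004]
ft_force: [-0.4, -0.2, 0.0]
grip_width: 0.0854
grasp_force: 0.0
```

Request:
{"op": "step_arm", "data": {"targets": "1 -0.003 0 0.06 0 0 0;1 -0.005 0 0.14 0 0 0;1 -0.005 0 0.22 0 0 0;0.3 -0.08 0.007 0.25 0 0 0;-0.18 -0.16 0.014 0.25 0 0 0;-0.18 -0.18 0.017 0.25 0 0 0;-0.18 -0.18 0.017 0.25 0 0 0"}}

```text
clock: 10.02
eef_pos: [0.5245, 0.0142, 0.1703]
tool_rot: [0.052, 0.999, -0.001, 0.003]
ft_force: [0.1, -0.5, -0.2]
grip_width: 0.0387
grasp_force: 0.0
```

Run:
```python
from h import *
st();i=bot.camera_info("wrist");print(i["cx"],i["cy"],np.array(i["pose"]).round(4).tolist())
im=bot.camera("wrist");crop(im,0,0,512,384,1.5,"pics/w4.png")
```

```text
10.0167 [0.5245 0.0142 0.1703] yaw 174.03 [ 0.0053 -0.0027 -1.    ] [ 0.029  0.303 -0.007  1.256 -0.003  0.133] [ 0.1 -0.5 -0.2]
253.6323756982538 192.68397565201448 [[0.104, -0.9456, -0.3081, 0.4461], [0.9946, 0.0984, 0.0337, 0.0219], [-0.0016, -0.31, 0.9508, 0.3368], [0.0, 0.0, 0.0, 1.0]]
```

View pics/w4.png

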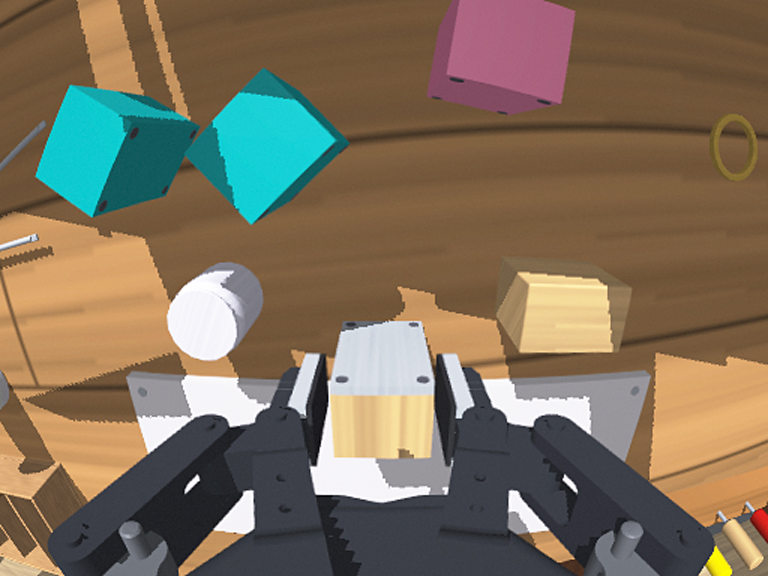

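The block stands upright and square, with top corners (332,393), (433,395), (431,457), (331,457); the neighbours are untouched. Next I'll work out where the plate is for the tipping push.

Run:
```python
from h import *
i=dict(vertical_fov=65.7065,cx=253.632,cy=192.684,pose=[[0.104,-0.9456,-0.3081,0.4461],[0.9946,0.0984,0.0337,0.0219],[-0.0016,-0.31,0.9508,0.3368],[0,0,0,1]])
w=np.array([on("wrist",u/1.5-.17,v/1.5-.17,.105,i)[:2] for u,v in [(332,393),(433,395),(431,457),(331,457)]])
n=np.array([.9945,-.1045]);l=np.array([.1045,.9945])
print(w.round(4).tolist(),(w@n).round(4),(w@l).round(4))
for a,b in((1,0),(2,3)): d=w[a]-w[b];print(np.degrees(np.arctan2(-d[0],d[1])))
e=np.array([on("wrist",u/1.5-.17,v/1.5-.17,.012,i)[:2] for u,v in [(129,371),(648,371)]]);print(e.round(4),e@n)
print("tool n,l",np.array([.5245,.0142])@n,np.array([.5245,.0142])@l)
```

```text
[[0.5839, -0.0226], [0.5917, 0.0383], [0.6408, 0.0347], [0.634, -0.0312]] [0.5831 0.5845 0.6337 0.6338] [0.0386 0.0999 0.1014 0.0352]
-7.2992141064558975
-5.905785925759243
[[ 0.6069 -0.2321]
 [ 0.6588  0.2543]] [0.62784652 0.62857008]
tool n,l 0.52013135 0.06893215
```

Request:
{"op": "step_arm", "data": {"targets": "-0.18 0 0 -0.06 0 0 0;-0.18 0 0 -0.12 0 0 0;-0.18 0 0 -0.16 0 0 0;-0.18 0.03 -0.003 -0.16 0 0 0;-0.18 0.06 -0.006 -0.16 0 0 0;-0.18 0.07 -0.007 -0.16 0 0 0;-0.18 0.075 -0.008 -0.16 0 0 0;-0.18 0.08 -0.008 -0.16 0 0 0;-0.18 0.08 -0.008 -0.16 0 0 0"}}

```text
clock: 10.82
eef_pos: [0.5681, 0.0099, 0.0898]
tool_rot: [0.052, 0.999, -0.001, 0.004]
ft_force: [-0.8, 0.3, -1.0]
grip_width: 0.0352
grasp_force: 0.0
```

Run:
```python
from h import *
st()
```

```text
10.8167 [0.5681 0.0099 0.0898] yaw 174.0 [ 0.0071 -0.0027 -1.    ] [ 0.019  0.442 -0.019  1.102 -0.003  0.124] [-0.8  0.3 -1. ]
```

Request:
{"op": "step_arm", "data": {"targets": "-0.18 0.004 0 0 0 0 0;-0.18 0.008 -0.001 0 0 0 0;-0.18 0.012 -0.001 0.001 0 0 0;-0.18 0.016 -0.002 0.002 0 0 0;-0.18 0.02 -0.002 0.003 0 0 0;-0.18 0.024 -0.002 0.004 0 0 0;-0.18 0.028 -0.003 0.005 0 0 0;-0.18 0.032 -0.003 0.006 0 0 0;-0.18 0.036 -0.004 0.007 0 0 0;-0.18 0.04 -0.004 0.008 0 0 0"}}

```text
clock: 11.65
eef_pos: [0.5877, 0.0079, 0.0937]
tool_rot: [0.052, 0.999, -0.001, 0.003]
ft_force: [0.6, 0.2, -0.2]
grip_width: 0.0351
grasp_force: 0.0
```

Request:
{"op": "step_arm", "data": {"targets": "-0.18 0.004 0 0.001 0 0 0;-0.18 0.008 -0.001 0.002 0 0 0;-0.18 0.012 -0.001 0.003 0 0 0;-0.18 0.016 -0.002 0.004 0 0 0;-0.18 0.02 -0.002 0.005 0 0 0;-0.18 0.024 -0.002 0.006 0 0 0;-0.18 0.028 -0.003 0.007 0 0 0;-0.18 0.032 -0.003 0.008 0 0 0;-0.18 0.036 -0.004 0.009 0 0 0;-0.18 0.036 -0.004 0.009 0 0 0"}}

```text
clock: 12.48
eef_pos: [0.606, 0.0059, 0.0983]
tool_rot: [0.052, 0.999, -0.001, 0.004]
ft_force: [0.8, -0.5, -0.1]
grip_width: 0.0348
grasp_force: 0.0
```

Run:
```python
from h import *
st()
a=bot.camera("scene")[110:270,160:340];b=bot.camera("wrist")
cv2.imwrite("pics/m5.png",cv2.resize(np.hstack([cv2.resize(a,(432,384)),cv2.resize(b,(512,384))]),(798,325))[...,::-1])
```

```text
12.4833 [0.606  0.0059 0.0983] yaw 174.0 [ 0.0072 -0.0027 -1.    ] [ 0.011  0.506  0.108  1.166 -0.003  0.116] [ 0.8 -0.5 -0.1]
```

View pics/m5.png

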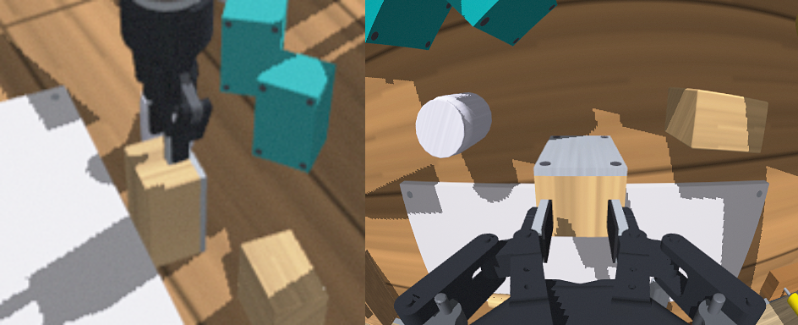

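The fingers passed just above the block's top (tips at about (148,110) and (180,155) in the left half). The half-open tips sit farther back than I reckoned; the block is still upright and unmoved. I'll lift slightly, back off, and come in lower.

Request:
{"op": "step_arm", "data": {"targets": "-0.18 0 0 0.02 0 0 0;-0.18 -0.04 0.004 0.02 0 0 0;-0.18 -0.08 0.008 0.02 0 0 0;-0.18 -0.12 0.012 0.02 0 0 0;-0.18 -0.12 0.012 0.02 0 0 0;-0.18 -0.12 0.012 -0.02 0 0 0;-0.18 -0.12 0.012 -0.054 0 0 0;-0.18 -0.12 0.012 -0.054 0 0 0;-0.18 -0.12 0.012 -0.054 0 0 0"}}

```text
clock: 13.33
eef_pos: [0.5451, 0.0119, 0.0711]
tool_rot: [0.052, 0.999, -0.001, 0.003]
ft_force: [0.8, -0.5, -0.4]
grip_width: 0.0351
grasp_force: 0.0
```

Run:
```python
from h import *
st()
a=bot.camera("scene")[110:270,160:340];i=bot.camera_info("wrist");b=bot.camera("wrist")
cv2.imwrite("pics/m6.png",cv2.resize(np.hstack([cv2.resize(a,(432,384)),cv2.resize(b,(512,384))]),(798,325))[...,::-1])
```

```text
13.3333 [0.5451 0.0119 0.0711] yaw 174.0 [ 0.0051 -0.0027 -1.    ] [ 0.024  0.42  -0.109  1.037 -0.003  0.128] [ 0.8 -0.5 -0.4]
```

View pics/m6.png

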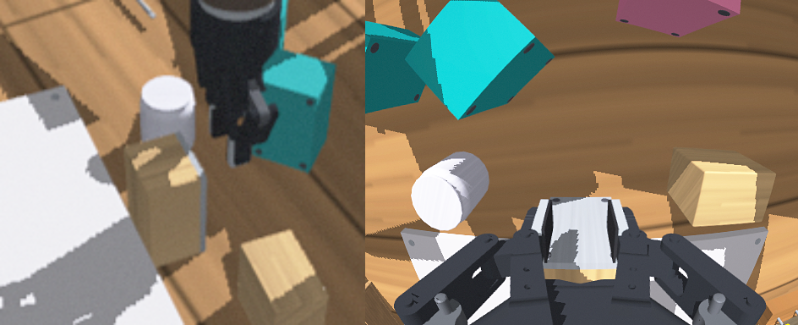

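The block still stands upright at the fence and the fingers are behind it, tip at (235,162) in the left half. All 10 views are now used, so from here I check by numbers only, starting with the tip height.

Run:
```python
from h import *
o,d=ray("scene",160+235/2.03,110+162/2.03)
for x in(.535,.545,.555): print((o+d*(x-o[0])/d[0]).round(4))
```

```text
[0.535  0.0077 0.0689]
[0.545  0.0237 0.088 ]
[0.555  0.0397 0.1071]
```

Request:
{"op": "step_arm", "data": {"targets": "-0.18 0.01 -0.001 0 0 0 0;-0.18 0.02 -0.002 0 0 0 0;-0.18 0.03 -0.003 0 0 0 0;-0.18 0.036 -0.004 0 0 0 0;-0.18 0.042 -0.004 0 0 0 0;-0.18 0.048 -0.005 0 0 0 0;-0.18 0.052 -0.005 0 0 0 0;-0.18 0.056 -0.006 0 0 0 0"}}

```text
clock: 14.1
eef_pos: [0.5723, 0.0091, 0.0709]
tool_rot: [0.052, 0.999, -0.001, 0.002]
ft_force: [-4.8, 0.5, 3.2]
grip_width: 0.0354
grasp_force: 2.3
```

Request:
{"op": "step_arm", "data": {"targets": "-0.18 0.004 0 0.002 0 0 0;-0.18 0.008 -0.001 0.004 0 0 0;-0.18 0.012 -0.001 0.006 0 0 0;-0.18 0.016 -0.002 0.008 0 0 0;-0.18 0.02 -0.002 0.01 0 0 0;-0.18 0.024 -0.002 0.012 0 0 0;-0.18 0.028 -0.003 0.014 0 0 0;-0.18 0.032 -0.003 0.016 0 0 0"}}

```text
clock: 14.77
eef_pos: [0.5901, 0.0073, 0.0794]
tool_rot: [0.052, 0.999, -0.001, 0.004]
ft_force: [-2.5, -0.0, 1.8]
grip_width: 0.035
grasp_force: 1.6
```

Request:
{"op": "step_arm", "data": {"targets": "-0.18 0.004 0 0.001 0 0 0;-0.18 0.008 -0.001 0.002 0 0 0;-0.18 0.012 -0.001 0.004 0 0 0;-0.18 0.016 -0.002 0.005 0 0 0;-0.18 0.02 -0.002 0.006 0 0 0;-0.18 0.024 -0.002 0.007 0 0 0;-0.18 0.028 -0.003 0.008 0 0 0;-0.18 0.032 -0.003 0.009 0 0 0"}}

```text
clock: 15.43
eef_pos: [0.6058, 0.0059, 0.0836]
tool_rot: [0.052, 0.999, -0.001, 0.003]
ft_force: [-1.5, -0.3, 0.5]
grip_width: 0.0358
grasp_force: 0.8
```

Request:
{"op": "step_arm", "data": {"targets": "-0.18 0.003 0 0 0 0 0;-0.18 0.006 -0.001 0 0 0 0;-0.18 0.009 -0.001 0 0 0 0;-0.18 0.012 -0.001 0 0 0 0;-0.18 0.015 -0.002 0 0 0 0;-0.18 0.018 -0.002 0 0 0 0;-0.18 0.021 -0.002 0 0 0 0;-0.18 0.024 -0.002 0 0 0 0"}}

```text
clock: 16.1
eef_pos: [0.6178, 0.0049, 0.0838]
tool_rot: [0.052, 0.999, -0.001, 0.004]
ft_force: [-2.2, -0.4, 2.3]
grip_width: 0.0348
grasp_force: 1.2
```

Request:
{"op": "step_arm", "data": {"targets": "-0.18 0.003 0 0 0 0 0;-0.18 0.006 -0.001 0 0 0 0;-0.18 0.009 -0.001 0 0 0 0;-0.18 0.012 -0.001 0 0 0 0;-0.18 0.015 -0.002 0 0 0 0;-0.18 0.018 -0.002 0 0 0 0;-0.18 0.021 -0.002 0 0 0 0;-0.18 0.024 -0.002 0 0 0 0"}}

```text
clock: 16.77
eef_pos: [0.6295, 0.0039, 0.0834]
tool_rot: [0.052, 0.999, -0.001, 0.003]
ft_force: [-0.6, -0.6, -0.2]
grip_width: 0.0349
grasp_force: 0.3
```

Request:
{"op": "step_arm", "data": {"targets": "-0.18 0.004 0 0 0 0 0;-0.18 0.008 -0.001 0 0 0 0;-0.18 0.012 -0.001 0 0 0 0;-0.18 0.016 -0.001 0 0 0 0;-0.18 0.02 -0.002 0 0 0 0"}}

```text
clock: 17.18
eef_pos: [0.6398, 0.0031, 0.0836]
tool_rot: [0.052, 0.999, -0.001, 0.003]
ft_force: [-0.1, 1.6, -0.4]
grip_width: 0.035
grasp_force: 0.1
```

Request:
{"op": "step_arm", "data": {"targets": "-0.18 -0.06 0.006 0 0 0 0;-0.18 -0.12 0.012 0.04 0 0 0;-0.18 -0.2 0.02 0.1 0 0 0;-0.18 -0.28 0.028 0.16 0 0 0;-0.18 -0.32 0.032 0.2 0 0 0;-0.18 -0.32 0.032 0.2 0 0 0;-0.18 -0.32 0.032 0.2 0 0 0"}}

```text
clock: 17.77
eef_pos: [0.4803, 0.0192, 0.1866]
tool_rot: [0.052, 0.999, -0.001, 0.007]
ft_force: [0.5, 0.1, 0.2]
grip_width: 0.035
grasp_force: 0.0
```

Run:
```python
from h import *
st()
t0=cv2.imread("pics/top0.png")[...,::-1];t=bot.camera("top");cv2.imwrite("pics/t7.png",t[...,::-1])
s=bot.camera("scene");cv2.imwrite("pics/s7.png",s[...,::-1]);cv2.imwrite("pics/w7.png",bot.camera("wrist")[...,::-1])
i=bot.camera_info("wrist");np.save("wi.npy",i,allow_pickle=True)
hsv=cv2.cvtColor(t,cv2.COLOR_RGB2HSV);m=((hsv[...,1]<60)&(hsv[...,2]>70))
for r in range(90,205,4): print(r,"".join("#" if m[r,c] else ("w" if hsv[r,c,2]>60 else ".") for c in range(150,350,3)))
```

```text
17.7667 [0.4803 0.0192 0.1866] yaw 174.03 [ 0.0129 -0.0024 -0.9999] [ 0.042  0.202 -0.098  1.258 -0.003  0.146] [0.5 0.1 0.2]
90 w##################################################################
94 w##################################################################
98 w##################################################################
102 ###################################################################
106 ###################################################################
110 ################################################..#################
114 ################################################w.#################
118 #################################################.w################
122 #################################################..################
126 #################################################..################
130 ##################################################.################
134 ##################################################.################
138 ##################################################.w###############
142 #####################################
[... 410 characters left out ...]
####################################.w#######ww#####
170 ###################################################..#######wwwwwww
174 ###################################################..#######wwwwwww
178 ###################################################w.#######wwwwwww
182 ####################################################.########wwwwww
186 ####################################################.#########wwwww
190 ####################################################.##########wwww
194 ####################################################.###########www
198 ####################################################.###########www
202 ####################################################.w##########www
```

Request:
{"op": "step_arm", "data": {"targets": "-0.18 -0.2 -0.6 0.1 0 0 0;-0.18 -0.2 -0.6 0.1 0 0 0;-0.18 -0.2 -0.6 0.1 0 0 0;-0.18 -0.2 -0.6 0.1 0 0 0;-0.18 -0.2 -0.6 0.1 0 0 0;-0.18 -0.2 -0.6 0.1 0 0 0;-0.18 -0.2 -0.6 0.1 0 0 0;-0.18 -0.2 -0.6 0.1 0 0 0;-0.18 -0.2 -0.6 0.1 0 0 0"}}

```text
clock: 18.67
eef_pos: [0.3786, -0.2865, 0.2326]
tool_rot: [0.056, 0.998, -0.002, 0.003]
ft_force: [-0.1, 1.0, -0.0]
grip_width: 0.0348
grasp_force: 0.0
```

Run:
```python
from h import *
st()
t0=cv2.imread("pics/top0.png")[...,::-1];t=bot.camera("top");cv2.imwrite("pics/t8.png",t[...,::-1])
hsv=cv2.cvtColor(t,cv2.COLOR_RGB2HSV);h0=cv2.cvtColor(t0,cv2.COLOR_RGB2HSV)
d=cv2.absdiff(t,t0).max(2)>40
for r in range(84,215,3): print(r,"".join("#" if hsv[r,c,1]<60 and hsv[r,c,2]>190 else "o" if hsv[r,c,1]<60 and hsv[r,c,2]>70 else ("w" if hsv[r,c,2]>150 else ".") for c in range(150,350,2)))
```

```text
18.6667 [ 0.3786 -0.2865  0.2326] yaw 173.59 [ 0.0052 -0.0041 -1.    ] [-0.648  0.175 -0.011  1.379 -0.    -0.536] [-0.1  1.  -0. ]
84 ..ooooooooooooooooooooooooo##########o#################################################ww....oo##ooo
87 ..ooooooooooooooooooooooooo#####oooooo####################################################oooooo##oo
90 .oooooooooooooooooooooooooo#################oooooooooooo#o################################ooooooo#oo
93 .ooooooooooooooooooooooooooo################ooooooooooooooooo##############################ooooooooo
96 .ooooooooooooooooooooooooooo################oooooooooooooooooo##############################oooooooo
99 .ooooooooooooooooooooooooooo################oooooooooooooooooo###############################ooooooo
102 oooooooooooooooooooooooooooo#################oooooooooooooooooo###############################oooooo
105 oooooooooooooooooooooooooooo#################oooooooooooooooooo################################ooooo
108 ooooooooooooooooooooooooooooo################oooooooooooooooooo###################################oo
111 ooooooooooooooooooooooooo
[... 2945 characters left out ...]
.................wwwww............................o##############...ww
198 ...................................................w...........................oo##############o...w
201 ...............................................................................oo##############.....
204 ...............................................................................ooo#############.....
207 ...............................................................................ooo############......
210 ................................................................................ooo##########.......
213 ..................................................................................oo#######o........
```

Run:
```python
from h import *
i=bot.camera_info("top");P=np.linalg.inv(i["pose"]);f=192/np.tan(np.radians(i["vertical_fov"]/2))
def pj(p):
    q=P[:3]@np.append(p,1);return i["cx"]+f*q[0]/-q[2],i["cy"]-f*q[1]/-q[2]
n=np.array([.9945,-.1045,0]);l=np.array([.1045,.9945,0]);z=np.array([0,0,1.]);E0=.6326
for ph in(0,30,40,45,50,55,60,70,80,90):
    a=np.radians(ph);up=np.sin(a)*n+np.cos(a)*z;bk=-np.cos(a)*n+np.sin(a)*z
    L=min(.012/max(np.cos(a),1e-6),.018)
    piv=n*E0+l*.0685+z*.012; c=piv-L*up
    print(ph,[tuple(np.round(pj(q))) for q in (c+.056*bk,c+.056*bk+.105*up,c+.105*up)],"tip z",round((c+.056*bk+.105*up)[2],3))
t=cv2.imread("pics/t8.png")
for r in range(112,190,3): print(r,[t[r,c,::-1].tolist() for c in(256,264,272)])
```

```text
0 [(np.float64(262.0), np.float64(186.0)), (np.float64(261.0), np.float64(177.0)), (np.float64(264.0), np.float64(148.0))] tip z 0.105
30 [(np.float64(262.0), np.float64(184.0)), (np.float64(264.0), np.float64(147.0)), (np.float64(267.0), np.float64(126.0))] tip z 0.119
40 [(np.float64(262.0), np.float64(182.0)), (np.float64(265.0), np.float64(138.0)), (np.float64(268.0), np.float64(122.0))] tip z 0.116
45 [(np.float64(262.0), np.float64(181.0)), (np.float64(266.0), np.float64(135.0)), (np.float64(268.0), np.float64(121.0))] tip z 0.114
50 [(np.float64(262.0), np.float64(180.0)), (np.float64(266.0), np.float64(131.0)), (np.float64(268.0), np.float64(120.0))] tip z 0.111
55 [(np.float64(262.0), np.float64(178.0)), (np.float64(267.0), np.float64(127.0)), (np.float64(268.0), np.float64(118.0))] tip z 0.108
60 [(np.float64(262.0), np.float64(176.0)), (np.float64(267.0), np.float64(123.0)), (np.float64(268.0), np.float64(117.0))] tip z 0.104
70 [(np.float64(263.0), np.float64(172.0)), (np.float64(268.0), np.float64(117.0)), (np.float64(269.0), np.float64(117.0))] tip z 0.094
80 [(np.float
[... 986 characters left out ...]
 220], [215, 215, 217], [220, 221, 222]]
154 [[218, 218, 221], [215, 216, 218], [219, 220, 220]]
157 [[218, 218, 219], [216, 217, 219], [218, 219, 219]]
160 [[216, 216, 218], [216, 216, 219], [216, 217, 218]]
163 [[216, 216, 218], [216, 216, 218], [216, 216, 218]]
166 [[217, 217, 218], [217, 217, 219], [216, 216, 218]]
169 [[215, 216, 217], [215, 215, 217], [214, 215, 217]]
172 [[216, 217, 218], [214, 214, 216], [213, 214, 216]]
175 [[215, 215, 218], [214, 216, 217], [214, 215, 217]]
178 [[214, 214, 216], [214, 215, 217], [170, 169, 172]]
181 [[181, 135, 93], [134, 120, 109], [174, 168, 164]]
184 [[172, 128, 86], [106, 84, 62], [106, 83, 62]]
187 [[127, 96, 67], [105, 82, 60], [106, 83, 62]]
```

The block is leaning stably at about 45° (plate from row 134 to row 181): its foot is on the bench and its face on the fence edge. It needs the rest of the push, so I'm going back.

Request:
{"op": "step_arm", "data": {"targets": "-0.18 0.3 0.57 -0.08 0 0 0;-0.18 0.3 0.57 -0.08 0 0 0;-0.18 0.3 0.57 -0.08 0 0 0;-0.18 0.3 0.57 -0.08 0 0 0;-0.18 0.3 0.57 -0.08 0 0 0;-0.18 0.3 0.57 -0.08 0 0 0;-0.18 0.3 0.57 -0.08 0 0 0;-0.18 0.3 0.57 -0.08 0 0 0;-0.18 0.3 0.57 -0.08 0 0 0;-0.18 0.3 0.57 -0.08 0 0 0"}}

```text
clock: 19.55
eef_pos: [0.5293, 0.0069, 0.1913]
tool_rot: [0.05, 0.999, -0.001, 0.001]
ft_force: [-0.3, 0.6, -0.8]
grip_width: 0.0352
grasp_force: 0.0
```

```bash
python3 -c "
from h import *
st()"
```

```text
19.55 [0.5293 0.0069 0.1913] yaw 174.31 [ 0.0025 -0.0026 -1.    ] [ 0.015  0.304  0.05   1.314 -0.003  0.114] [-0.3  0.6 -0.8]
```

Request:
{"op": "step_arm", "data": {"targets": "-0.18 0.03 0 -0.05 0 0 -0.007;-0.18 0.07 -0.001 -0.12 0 0 -0.007;-0.18 0.11 -0.003 -0.19 0 0 -0.007;-0.18 0.14 -0.004 -0.226 0 0 -0.007;-0.18 0.148 -0.004 -0.226 0 0 -0.007;-0.18 0.148 -0.004 -0.226 0 0 -0.007"}}

```text
clock: 20.05
eef_pos: [0.6026, 0.0013, 0.0788]
tool_rot: [0.056, 0.998, -0.001, 0.001]
ft_force: [-0.4, 0.0, 0.6]
grip_width: 0.0353
grasp_force: 0.0
```

Request:
{"op": "step_arm", "data": {"targets": "-0.18 0.01 -0.001 0 0 0 0;-0.18 0.02 -0.002 0 0 0 0;-0.18 0.03 -0.003 0 0 0 0;-0.18 0.036 -0.004 0 0 0 0;-0.18 0.042 -0.004 0 0 0 0;-0.18 0.048 -0.005 0 0 0 0;-0.18 0.052 -0.005 0 0 0 0;-0.18 0.056 -0.006 0 0 0 0;-0.18 0.06 -0.006 0 0 0 0"}}

```text
clock: 20.8
eef_pos: [0.6335, -0.0011, 0.0807]
tool_rot: [0.055, 0.998, -0.001, 0.003]
ft_force: [0.4, 0.4, 0.2]
grip_width: 0.0352
grasp_force: 0.0
```

Request:
{"op": "step_arm", "data": {"targets": "-0.18 0.004 0 0 0 0 0.004;-0.18 0.008 0 0 0 0 0.007;-0.18 0.012 0 0 0 0 0.007;-0.18 0.016 0 0 0 0 0.007;-0.18 0.02 0 0 0 0 0.007;-0.18 0.024 -0.001 0 0 0 0.007;-0.18 0.028 -0.001 0 0 0 0.007"}}

```text
clock: 21.38
eef_pos: [0.6477, -0.0016, 0.0807]
tool_rot: [0.052, 0.999, -0.001, 0.003]
ft_force: [0.8, 0.4, -0.4]
grip_width: 0.0352
grasp_force: 0.0
```

Request:
{"op": "step_arm", "data": {"targets": "-0.18 0.004 0 0 0 0 0;-0.18 0.008 -0.001 0 0 0 0;-0.18 0.012 -0.001 0 0 0 0;-0.18 0.016 -0.001 0 0 0 0;-0.18 0.02 -0.002 0 0 0 0;-0.18 0.024 -0.002 0 0 0 0"}}

```text
clock: 21.88
eef_pos: [0.6597, -0.0026, 0.0807]
tool_rot: [0.052, 0.999, -0.001, 0.003]
ft_force: [0.5, 0.2, -0.1]
grip_width: 0.0346
grasp_force: 0.0
```

Request:
{"op": "step_arm", "data": {"targets": "-0.18 0 0 0.08 0 0 0;-0.18 -0.04 0 0.16 0 0 0;-0.18 -0.12 0 0.22 0 0 0;-0.18 -0.2 0 0.22 0 0 0;-0.18 -0.28 -0.05 0.22 0 0 0;-0.18 -0.4 -0.4 0.3 0 0 0;-0.18 -0.4 -0.4 0.3 0 0 0;-0.18 -0.5 -0.6 0.3 0 0 0;-0.18 -0.5 -0.6 0.3 0 0 0;-0.18 -0.5 -0.6 0.3 0 0 0"}}

```text
clock: 22.72
eef_pos: [0.449, -0.213, 0.2212]
tool_rot: [0.052, 0.999, -0.001, 0.004]
ft_force: [0.7, -0.7, 0.5]
grip_width: 0.0351
grasp_force: 0.0
```

Request:
{"op": "step_arm", "data": {"targets": "-0.18 0 -0.2 0 0 0 0;-0.18 0 -0.2 0 0 0 0;-0.18 0 -0.2 0 0 0 0;-0.18 0 -0.2 0 0 0 0"}}

```text
clock: 23.05
eef_pos: [0.4494, -0.3157, 0.2201]
tool_rot: [0.055, 0.998, -0.002, 0.004]
ft_force: [1.3, 0.6, 0.0]
grip_width: 0.0352
grasp_force: 0.0
```

Run:
```python
from h import *
st()
t=bot.camera("top");cv2.imwrite("pics/t9.png",t[...,::-1]);cv2.imwrite("pics/s9.png",bot.camera("scene")[...,::-1])
hsv=cv2.cvtColor(t,cv2.COLOR_RGB2HSV)
for r in range(92,200,3): print(r,"".join("#" if hsv[r,c,1]<60 and hsv[r,c,2]>228 else "+" if hsv[r,c,1]<60 and hsv[r,c,2]>180 else "o" if hsv[r,c,1]<60 and hsv[r,c,2]>125 else "-" if hsv[r,c,1]<60 else ("w" if hsv[r,c,2]>150 else ".") for c in range(210,320)))
```

```text
23.05 [ 0.4494 -0.3157  0.2201] yaw 173.69 [ 0.007  -0.0042 -1.    ] [-6.130e-01  3.270e-01  1.580e-01  1.393e+00  1.000e-03 -5.030e-01] [1.3 0.6 0. ]
92 ooooooo+++++++++++++++++++++++++++++ooooooooooooooooo+ooo+++oo++++++++++++++++++++++++++++++++++++++++++++++++
95 oooooo++++++++++++++++++++++++++++++oooooooooooooooooooooooooooooo++++++++++++++++++++++++++++++++++++++++++++
98 ooooooo++++++++++++++++++++++++++++oooooooooooooooooooooooooooooooo+++++++++++++++++++++++++++++++++++++++++++
101 ooooooo++++++++++++++++++++++++++++ooooooooooooooooooooooooooooooooo++++++++++++++++++++++++++++++++++++++++++
104 ooooooo++++++++++++++++++++++++++++oooooooooooooooooooooooooooooooooo+++++++++++++++++++++++++++++++++++++++++
107 ooooooo++++++++++++++++++++++++++++oooooooooooooooooooooooooooooooooo+++++++++++++++++++++++++++++++++++++++++
110 ooooooo+++++++++++++++++++++++++++oooooooooooooooooooooooooooooooooooo++++++++++++++++++++++++++++++++++++++++
113 oooooooo++++++++++++++++++++++++++ooooooooooooooooooooooooooooooooooooo+++++++++++++++++++++++++++++++++++++++
116 oooooooo++++++++++++++++++++
[... 2487 characters left out ...]
..........
182 ............wwwwwwwwwwwwwwwwwwwwwwwwwwwwwwwwwwwwwww...........................................................
185 ......................wwwwwwwwwwwwwwwwwwwwwwwww.............................................................-o
188 ..............................wwwwwwwwwwwww.............................................................-o++++
191 ...............................wwwwwwwwwww...........................................................--o++++++
194 ................................wwwwwwwwwww........................................................--o++++++++
197 ........................................wwww......................................................---o++#+++++
```

Run:
```python
from h import *
t=cv2.imread("pics/t9.png")[...,::-1];g=cv2.cvtColor(t,cv2.COLOR_RGB2GRAY).astype(float)
n=np.array([.9945,-.1045]);l=np.array([.1045,.9945]);W=[]
for u,v in[(254,116),(280,119),(250,161),(276,164)]:
    p=g[v-3:v+4,u-3:u+4];k=np.clip(np.median(p)-15-p,0,None);yy,xx=np.mgrid[-3:4,-3:4]
    c=(u+(k*xx).sum()/k.sum(),v+(k*yy).sum()/k.sum());w=on("top",*c,.068)[:2];W.append(w);print(np.round(c,2),w.round(4),"n-edge",round(w@n-.6326,4),"l",round(w@l,4))
W=np.array(W)
for a,b in((0,2),(1,3)): d=W[a]-W[b];print("yaw long",np.degrees(np.arctan2(d[1],d[0])),np.linalg.norm(d))
for a,b in((0,1),(2,3)): d=W[a]-W[b];print("yaw short",np.degrees(np.arctan2(-d[0],d[1])),np.linalg.norm(d))
print("centre n-edge",W.mean(0)@n-.6326,"l",W.mean(0)@l)
# bystanders and hammer: change vs start
t0=cv2.imread("pics/top0.png")[...,::-1]
for nm,(x0,y0,x1,y1) in dict(plain=(165,168,220,210),tin=(300,180,345,220),hammer=(205,42,345,90)).items():
    a,b=[cv2.cvtColor(q[y0:y1,x0:x1].copy(),cv2.COLOR_RGB2GRAY).astype(np.float32) for q in(t0,t)]
    print(nm,np.round(cv2.phaseCorrelate(a,b),2),"diff>40:",(abs(a-b)>40).mean().round(3))
```

```text
[254.73 116.99] [0.7081 0.0212] n-edge 0.0694 l 0.0951
[280.   119.32] [ 0.703  -0.0285] n-edge 0.0695 l 0.0452
[249.87 161.02] [0.6194 0.0303] n-edge -0.0197 l 0.0948
[275.56 163.47] [ 0.6144 -0.0194] n-edge -0.0195 l 0.0449
yaw long -5.835660834946539 0.08912140807359503
yaw long -5.868106826439566 0.08899125020694373
yaw short -5.8766483084439685 0.049951752786006644
yaw short -5.7272286567558055 0.049901434569590467
centre n-edge 0.024898935567552072 l 0.07001167304075277Traceback (most recent call last):
  File "<stdin>", line 15, in <module>
    return _wrapfunc(a, 'round', decimals=decimals, out=out)
    return _wrapit(obj, method, *args, **kwds)
    conv = _array_converter(obj)
ValueError: setting an array element with a sequence. The requested array has an inhomogeneous shape after 1 dimensions. The detected shape was (2,) + inhomogeneous part.
```

Run:
```python
from h import *
t=cv2.imread("pics/t9.png");t0=cv2.imread("pics/top0.png")
for nm,(x0,y0,x1,y1) in dict(plain=(165,168,220,210),tin=(300,180,345,220),hammer=(205,42,345,90)).items():
    a,b=[cv2.cvtColor(q[y0:y1,x0:x1].copy(),cv2.COLOR_BGR2GRAY).astype(np.float32) for q in(t0,t)]
    s,r=cv2.phaseCorrelate(a,b);print(nm,np.round(s,2),round(r,2),"changed",(abs(a-b)>40).mean().round(3))
h=cv2.cvtColor(t,cv2.COLOR_BGR2HSV);m=((h[...,1]<60)&(h[...,2]>70)).astype(np.uint8)
_,_,s,c=cv2.connectedComponentsWithStats(m);print([(x.tolist(),y.round(1).tolist()) for x,y in zip(s,c) if x[0]>295 and x[0]<320 and x[4]>300])
```

```text
plain [-0.01  0.3 ] 0.74 changed 0.186
tin [ 0.52 -0.  ] 0.99 changed 0.0
hammer [0.07 0.18] 0.58 changed 0.355
[([307, 184, 34, 32, 853], [323.4, 199.9])]
```

The plate faces up and is square to the board to about 0.1°, the block lies flat, and the tin, plain block and hammer are where they were (the picture changes are shadows). Handing in.

```bash
python3 -c "
from workcell import bot
print(bot.job_done())"
```

```text
the job is handed in; nothing more can be done
None
```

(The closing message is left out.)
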